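# Put the leftover pipe fittings back into stock

## Task

Four galvanised pipe fittings are left over on the bench: a large elbow, a small elbow, a tee and a coupling. Put each one back into the stock bin that already holds its own kind and size, down on the bin's floor in the free space in front of the stock. Leave the brass ball valve and the open tin of jointing paste where they are.

Things in the scene. Friction and masses are not known exactly. Their poses are not given: they have to be found in the camera images.
- large_elbow: Loose galvanised 90 degree pipe elbow, the larger one, lying flat, 58 x 58 mm, 0.3 kg. Origin where its axes cross, 20 mm above its support. Sockets along +x and +y end 38 mm from it, outside diameter 40; outer corner: a 40 mm ball about the origin. Gripped along the bisector of +x and +y (19 mm pad in the crotch): 58 mm wide, -20 to +38.
- small_elbow: Loose galvanised 90 degree pipe elbow, the smaller one, lying flat, 41 x 41 mm, 0.11 kg. Origin where its axes cross, 14 mm above its support. Sockets along +x and +y end 27 mm from it, outside diameter 28; outer corner: a 28 mm ball about the origin. Gripped along the bisector of +x and +y (19 mm pad in the crotch): 43 mm wide, -14 to +29.
- tee: Loose galvanised pipe tee lying flat, 0.26 kg. Origin where its axes cross, 17 mm above its support. The straight run lies along x, 66 mm end to end; the branch points along +y and ends 33 mm from the origin; outside diameter 34 mm. Along y it measures 50 mm (-17 to +33) from the back of the run to the branch's end face.
- coupling: Loose galvanised straight pipe coupling: a short round sleeve, 36 mm diameter, 40 mm tall, standing on end, 0.14 kg. Origin at its middle, 20 mm above its support; z is its axis.
- bin_large_elbow: Fixed blue stock bin with two large elbows (58 mm, 40 high) in its back part (fixed). 200 mm deep (x), 140 wide (y). Origin: centre of underside; -x: its low front, towards the robot. Walls and floor 4 mm thick (inner floor at z +4). Front lip 30 mm high, sides 42 high for x below -10 and 58 behind, back 58. Free floor: x -96 to +30, y -66 to +66 mm.
- bin_small_elbow: Fixed blue stock bin with three small elbows (41 mm, 28 high) in its back part (fixed). 200 mm deep (x), 140 wide (y). Origin: centre of underside; -x: its low front, towards the robot. Walls and floor 4 mm thick (inner floor at z +4). Front lip 30 mm high, sides 42 high for x below -10 and 58 behind, back 58. Free floor: x -96 to +36, y -66 to +66 mm.
- bin_tee: Fixed blue stock bin with two tees (66 mm long, 34 high) in its back part (fixed). 200 mm deep (x), 140 wide (y). Origin: centre of underside; -x: its low front, towards the robot. Walls and floor 4 mm thick (inner floor at z +4). Front lip 30 mm high, sides 42 high for x below -10 and 58 behind, back 58. Free floor: x -96 to +22, y -66 to +66 mm.
- bin_coupling: Fixed blue stock bin with three upright couplings (36 mm dia., 40 high) in its back part (fixed). 200 mm deep (x), 140 wide (y). Origin: centre of underside; -x: its low front, towards the robot. Walls and floor 4 mm thick (inner floor at z +4). Front lip 30 mm high, sides 42 high for x below -10 and 58 behind, back 58. Free floor: x -96 to +52, y -66 to +66 mm.
- paste_tin: Loose small open round tin of jointing paste, aluminium with a paper band, 52 mm diameter, 44 mm high, standing among the fittings. Origin: centre of its underside. To be left alone.
- ball_valve: Loose brass ball valve with a red-sleeved steel lever, body 58 mm long along x and about 32 mm high, the lever reaching to x = +55 mm at 41 to 47 mm height. Origin below the centre of its body. To be left alone.

How it is judged:
At the end, for the whole second after the job is handed in: Each fitting rests in its kind's bin, before the stock: origin x over -90 mm and under 20, 28, 12, 40 (large elbow, small elbow, tee, coupling), y within 60, z under 48, 38, 43, 40 mm in the bin's frame. Valve and tin within 30 mm of their start (x of large_elbow in the frame of bin_large_elbow between -0.09 and 0.02 m and y of large_elbow in the frame of bin_large_elbow between -0.06 and 0.06 m and z of large_elbow in the frame of bin_large_elbow below 0.048 m and linear speed of each of large_elbow, small_elbow, tee, coupling below 0.02 m/s and angular speed of each of large_elbow, small_elbow, tee, coupling below 0.2 rad/s and x of small_elbow in the frame of bin_small_elbow between -0.09 and 0.028 m and y of small_elbow in the frame of bin_small_elbow between -0.06 and 0.06 m and z of small_elbow in the frame of bin_small_elbow below 0.038 m and x of tee in the frame of bin_tee between -0.09 and 0.012 m and y of tee in the frame of bin_tee between -0.06 and 0.06 m and z of tee in the frame of bin_tee below 0.043 m and x of coupling in the frame of bin_coupling between -0.09 and 0.04 m and y of coupling in the frame of bin_coupling between -0.06 and 0.06 m and z of coupling in the frame of bin_coupling below 0.04 m and distance of each of paste_tin, ball_valve from where it was at the start of the episode below 0.03 m); the robot touches nothing.
It fails at once if the tin of jointing paste was pushed away or knocked over (distance of paste_tin from where it was at the start of the episode above 0.03 m or angle between paste_tin's own z axis and vertical above 0.5 rad).
It fails at once if the ball valve was moved (distance of ball_valve from where it was at the start of the episode above 0.03 m).
It also fails if it takes over 99 s, if anything falls off the work surface, if the arm or the gripper's body presses on something with over 40 N, if the wrist force passes 120 N, or if a joint passes its speed limit or range.

## Robot

A 7-joint arm with a two-finger parallel gripper is mounted at the origin on the work surface. World frame = base frame: x ahead of the robot, y to its left, z up, the work surface at z = 0. Lengths are in m, angles in rad, forces in N, time in s.
With the tool pointing down it reaches from about 0.425 to 0.925 m from the base axis. Payload 6.8 kg.
Tool frame: the origin (TCP) lies where the fingers leave the gripper's body, on its centre line; the fingertips stand 73 mm ahead of it and the grasp point (between the pads) lies 54 mm ahead of it; z points along the fingers, y is the line along which they close (so a half turn about z gives the same grasp; the last joint's range is limited). The gripper opens to 85 mm and grips with 20 to 120 N. Pads are 22 mm wide; open, the fingers measure 114 mm over their backs; the gripper's body (76 mm by 85 mm) begins 54 mm behind the grasp point. The pads swing forward as they close: fully open they stand 13 mm farther back than shut.
Start: joints at [-1.225, 0.477, 0.022, 1.555, -0.011, 1.109, -0.083], TCP at [0.296, 0.607, 0.304] pointing down, gripper open.
Joint ranges: [-2.96, 2.96], [-0.34, 2.1], [-1.41, 1.46], [0.24, 2.44], [-1.37, 4.51], [0.17, 1.92], [-2.96, 2.96]. Speed limits (rad/s): [2.39, 2.39, 3.14, 3.14, 3.14, 3.14, 3.14].

## Interface

Orientations are given as a rotation vector (axis times angle).
In Python, from bench import r, vision gives the robot as it stands (r), with the cameras (vision).
- The arm moves only by the shell command python3 drive.py [OPENING] [FORCE], which reads ROWS from standard input. ROWS is a JSON object whose key "steps" holds a list of rows, 1 to 5 of them, each of 6 numbers: dx, dy, dz in shares of 0.5 m (1.0 is 0.5 m), then a rotation vector rx, ry, rz in normalised numbers (1 is 90 degrees); each row is the pose to reach, as a shift and turn from the pose commanded when the command began, along the tool's axes at that moment; what a row does not reach only later rows make up. A row lasts 1/10 s, in which the tool goes at most 0.05 m and 0.15 rad, less where a joint would pass 70% of its speed; a pose out of reach is approached as far as the arm can. OPENING is the finger opening in m, set as the command begins (- or left out keeps the last). The fingers move at their own pace and stop on an object; FORCE is the grip in N (left out, the last holds). Time passes only in rows, so rows that do not move let the fingers close. It prints the time, the measured TCP pose, the force, the opening and the grip force at its end. Input that does not fit is refused with a message, and nothing moves.
- r.get_obs(): the state, without advancing time (a new reading comes with each control period).
- vision.grab_frame(name): name is "scene" or "top"; returns (picture, depth): 420x560x3 uint8, blue, green, red; 420x560 float32, m along the optical axis (not along the pixel's ray), 0 where there is no reading.
- vision.camera_info(name): a dict with "camera_matrix" (3x3 intrinsics, pixels), "R" (3x3) and "t" (3): a world point X has camera coordinates R X + t. Camera axes: x right, y down, z forward; pixel columns grow to the right and rows downward; lengths in m; the calibration is good to about 2 mm. A picture is of the moment at which its call begins. camera_info takes no time and is no camera call.
- r.hand_in(): hands the job in; it is judged then, once.
The state is a dict: "clock": time; "joints": joint angles; "qvel": joint speeds; "tau": joint torques, N m; "tcp_pos": TCP position; "orientation": TCP orientation; "contact_force": force on the tool from outside, world axes, zero at the start; "moment": the same for the moment, N m; "grip_width": finger opening in m; "gripper_force": force on a finger pad.
Only numpy, scipy, OpenCV 4.12 (cv2) and the standard library are available. Lean on these libraries where they do the work, as an engineer would, in place of code of your own. Each camera call takes 0.05 s, during which the arm holds its last target. There are 200 camera calls.

## Working session

There is one attempt and no reset: what is moved stays moved. The work goes in short steps, Python scripts to look and compute and a shell command to move; the robot and the scene stay as the last step left them, time stands still between calls to the robot, and variables do not carry over. Pictures are saved under pics/ and viewed, at most 14 in all, crops included, and the job is handed in when it is done.

```bash
ls; mkdir -p pics; python3 - <<'E'
from bench import r, vision
import cv2,numpy as np
for n in("top","scene"):
    p,d=vision.grab_frame(n); cv2.imwrite(f"pics/{n}0.png",p); np.save(f"{n}0.npy",d); 
    c=vision.camera_info(n); print(n,c)
o=r.get_obs(); print(o)
E
```

```text
bench.py
drive.py
pics
top {'camera_matrix': array([[437.62140534,   0.        , 270.83200762],
       [  0.        , 437.62140534, 212.68984441],
       [  0.        ,   0.        ,   1.        ]]), 'R': array([[ 0.00894789, -0.99994095,  0.00616733],
       [-0.9933476 , -0.00959665, -0.1147539 ],
       [ 0.11480631, -0.0050995 , -0.99337481]]), 't': array([-0.00608405,  0.53127958,  0.91648329])}
scene {'camera_matrix': array([[384.82670363,   0.        , 278.12041211],
       [  0.        , 384.82670363, 211.59546386],
       [  0.        ,   0.        ,   1.        ]]), 'R': array([[-0.64308952,  0.76570652,  0.01137551],
       [ 0.43906048,  0.38084042, -0.81374841],
       [-0.62742471, -0.51831853, -0.58110595]]), 't': array([ 0.34544196, -0.20699855,  1.20598424])}
{'clock': 0.1, 'joints': array([-1.22507687,  0.47772846,  0.02233521,  1.55635002, -0.01148765,
        1.10928874, -0.08312721]), 'qvel': array([ 1.22242981e-03, -3.45270796e-03,  9.84273697e-04, -1.67684715e-03,
       -1.76010412e-03, -5.41718514e-05,  1.30856817e-03]), 'tau': array([ 2.86585608e-03, -5.97756314e+01,  1.61300596e+00, -2.81958622e+01,
        1.28531578e-02,  4.99548813e-03,  2.65222830e-07]), 'tcp_pos': array([0.29574113, 0.60630582, 0.30301638]), 'orientation': array([-7.06693462e-01, -3.06082396e+00,  2.55720999e-03]), 'contact_force': array([-0.21144924,  0.42755551,  1.22814772]), 'moment': array([0.01270026, 0.0084107 , 0.0281017 ]), 'gripper_force': 0.0, 'grip_width': 0.08533873266521926}
```

View pics/top0.png

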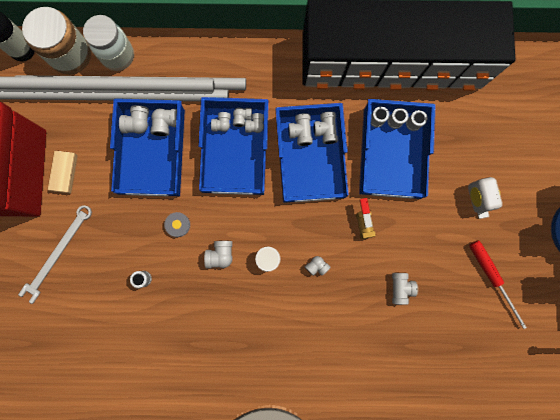

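View pics/scene0.png

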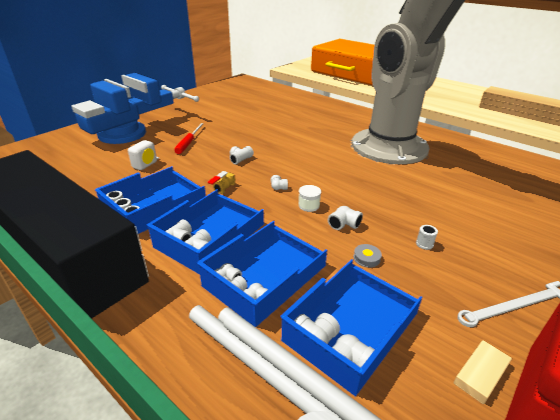

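The top view shows the bins left to right: large elbow (146,148), small elbow (233,146), tee (312,153) and coupling (397,148). The fittings are the coupling (139,280), large elbow (218,256), small elbow (317,266) and tee (403,289). The tin is at (267,259) and the valve at (366,220). I'll fit poses from depth.

```bash
cat > fit.py <<'E'
from bench import r, vision
import cv2,numpy as np
from scipy.optimize import least_squares
def cloud(n,d):
    c=vision.camera_info(n);K=c["camera_matrix"];v,u=np.indices(d.shape)
    P=np.stack([(u-K[0,2])/K[0,0]*d,(v-K[1,2])/K[1,1]*d,d],-1)
    return (P-c["t"])@c["R"]   # R^T (P-t)
def cyl(p,a,b,rad):  # sdf of capped cylinder from a to b
    a=np.array(a,float);b=np.array(b,float);L=np.linalg.norm(b-a);e=(b-a)/L
    t=(p-a)@e;rr=np.linalg.norm(p-a-np.outer(t,e),axis=1)
    q=np.stack([rr-rad,np.abs(t-L/2)-L/2],1)
    return np.minimum(q.max(1),0)+np.linalg.norm(np.maximum(q,0),axis=1)
def elbow(p,l,R): return np.min([cyl(p,[0,0,0],[l,0,0],R),cyl(p,[0,0,0],[0,l,0],R),np.linalg.norm(p,axis=1)-R],0)
M={"large_elbow":lambda p:elbow(p,.038,.02),"small_elbow":lambda p:elbow(p,.027,.014),
"tee":lambda p:np.minimum(cyl(p,[-.033,0,0],[.033,0,0],.017),cyl(p,[0,0,0],[0,.033,0],.017)),
"coupling":lambda p:cyl(p,[0,0,-.02],[0,0,.02],.018)}
H={"large_elbow":.02,"small_elbow":.014,"tee":.017,"coupling":.02}
def fit(name,pts,h):
    best=None;c=np.median(pts,0)
    for y0 in np.arange(0,6.28,.5):
        def f(q):
            cs,s=np.cos(q[2]),np.sin(q[2]);d=pts-[q[0],q[1],h]
            return M[name](np.stack([cs*d[:,0]+s*d[:,1],-s*d[:,0]+cs*d[:,1],d[:,2]],1))
        s=least_squares(f,[c[0],c[1],y0],loss="soft_l1",f_scale=.002)
        if best is None or s.cost<best.cost: best=s
    return best.x,np.sqrt(np.mean(best.fun**2)) if 0 else np.sqrt(2*best.cost/len(pts))
E
python3 - <<'E'
from fit import *
C=cloud("top",np.load("top0.npy"));S=cloud("scene",np.load("scene0.npy")).reshape(-1,3)
px={"coupling":(139,280),"large_elbow":(218,256),"small_elbow":(317,266),"tee":(403,289)}
m=(C[...,2]>.006)&(C[...,2]<.06)
for k,(u,v) in px.items():
    w=C[v-28:v+28,u-28:u+28][m[v-28:v+28,u-28:u+28]]
    ctr=np.median(w,0)
    A=w[np.hypot(*(w-ctr)[:,:2].T)<.05]; B=S[(np.hypot(*(S-ctr)[:,:2].T)<.05)&(S[:,2]>.006)]
    for nm,p in(("top",A),("scene",B),("both",np.vstack([A,B]))):
        x,e=fit(k,p,H[k]);print(k,nm,len(p),x.round(4),"rms",e.round(4))
for k,(u,v) in {"tin":(267,259),"valve":(366,220),"tape":(177,224)}.items():
    w=C[v-28:v+28,u-28:u+28][m[v-28:v+28,u-28:u+28]];print(k,np.percentile(w,[2,50,98],axis=0).round(3).tolist())
img=cv2.imread("pics/top0.png").astype(int)
blue=(img[...,0]>img[...,2]+50)&(img[...,0]>img[...,1]+40)
for k,u in {"LE":146,"SE":233,"T":312,"CO":397}.items():
    b=np.zeros_like(blue);b[85:215,u-42:u+42]=1
    n,lab=cv2.connectedComponents((blue&b).astype(np.uint8));L=lab==lab[170,u]
    w=C[L&(C[...,2]>.02)];rc=cv2.minAreaRect((w[:,:2]*1000).astype(np.float32))
    fl=C[L&(C[...,2]<.008)]
    print(k,"rim rect mm",np.round(rc[0],1),np.round(rc[1],1),round(rc[2],1),"zmax",w[:,2].max().round(3),"floor ctr",np.round(fl[:,:2].min(0),3),np.round(fl[:,:2].max(0),3))
E
```

```text
coupling top 285 [ 0.3871  0.2794 28.7219] rms 0.0013
coupling scene 355 [  0.3834   0.2787 -33.1498] rms 0.0011
coupling both 640 [ 0.3839  0.2785 19.3981] rms 0.0013
large_elbow top 618 [0.4331 0.1036 0.0217] rms 0.0019
large_elbow scene 569 [0.4292 0.1032 0.0296] rms 0.0015
large_elbow both 1187 [0.4298 0.1036 6.2981] rms 0.0018
small_elbow top 309 [ 0.4255 -0.102   2.3689] rms 0.0016
small_elbow scene 194 [ 0.4219 -0.1013  2.3765] rms 0.0015
small_elbow both 503 [ 0.424  -0.1026  2.3612] rms 0.0017
tee top 617 [ 0.3721 -0.2821  3.1249] rms 0.0019
tee scene 294 [ 0.3683 -0.2807  3.1277] rms 0.0016
tee both 911 [ 0.3701 -0.2815  3.1374] rms 0.0019
tin [[0.41, -0.017, 0.04], [0.433, 0.006, 0.043], [0.456, 0.029, 0.047]]
valve [[0.482, -0.264, 0.009], [0.529, -0.204, 0.03], [0.579, -0.153, 0.047]]
tape [[0.482, 0.182, 0.011], [0.506, 0.206, 0.014], [0.531, 0.231, 0.018]]
LE rim rect mm [573.6 214.6] [469.6 220.7] 29.2 zmax 0.971 floor ctr [0.572 0.2  ] [0.769 0.34 ]
SE rim rect mm [601.3  80.6] [359.9 147.9] 0.9 zmax 0.971 floor ctr [0.589 0.009] [0.776 0.151]
T rim rect mm [595.6 -85.1] [163.  353.2] 87.6 zmax 0.971 floor ctr [ 0.561 -0.174] [ 0.789 -0.02 ]
CO rim rect mm [ 572.5 -211.9] [215.6 478.8] 59.1 zmax 0.971 floor ctr [ 0.584 -0.375] [ 0.775 -0.212]
```

```bash
python3 - <<'E'
from fit import *
d=np.load("top0.npy");C=cloud("top",d)
img=cv2.imread("pics/top0.png").astype(int)
blue=(img[...,0]>img[...,2]+40)&(img[...,0]>img[...,1]+30)&(d>0)
for k,u in {"LE":146,"SE":233,"T":312,"CO":397}.items():
    b=np.zeros_like(blue);b[85:215,u-42:u+42]=1
    n,lab=cv2.connectedComponents((blue&b).astype(np.uint8));L=lab==lab[170,u]
    w=C[L&(C[...,2]>.02)&(C[...,2]<.08)];rc=cv2.minAreaRect((w[:,:2]*1000).astype(np.float32))
    fl=C[L&(C[...,2]<.008)]
    print(k,"rim mm",np.round(rc[0],1),np.round(rc[1],1),round(rc[2],1),"zmax",w[:,2].max().round(3),"floor z",np.median(fl[:,2]).round(4), len(w))
E
cat > go.py <<'E'
# print tool-axis shift and rz from the present pose to a world TCP target / yaw (of tool y, mod pi)
import sys,numpy as np
from bench import r, vision
from scipy.spatial.transform import Rotation as Ro
o=r.get_obs();p=o["tcp_pos"];R=Ro.from_rotvec(o["orientation"]).as_matrix()
yaw=np.arctan2(R[1,1],R[0,1]);print("pos",p.round(4),"yaw",yaw.round(3),"tilt",R[:2,2].round(3),"j",o["joints"].round(2),"w",round(o["grip_width"],4),"F",round(o["gripper_force"],1))
for a in sys.argv[1:]:   # x,y,z,yaw ; successive targets, each relative to the former
    x,y,z,t=map(float,a.split(","));q=np.array([x,y,z]);dw=(yaw-t+np.pi/2)%np.pi-np.pi/2
    print(a,"shift",(R.T@(q-p)).round(4),"rz",dw.round(3))
    T=Ro.from_euler("z",yaw-dw-np.pi/2+0).as_matrix()
    c,s=np.cos(yaw-dw),np.sin(yaw-dw);R=np.array([[-(-s)*-1*-1,c,0],[0,s,0],[0,0,-1.]]);R[:,0]=np.cross(R[:,1],R[:,2]);yaw-=dw;p=q
E
python3 go.py .437,.110,.18,.81 .437,.110,.076,.81
```

```text
LE rim mm [679.4 271.6] [146.5 216.3] 88.7 zmax 0.063 floor z 0.0033 1560
SE rim mm [678.   83.1] [145.4 202.9] 88.6 zmax 0.063 floor z 0.0032 1164
T rim mm [664.2 -89.2] [201.9 146.3] 4.9 zmax 0.064 floor z 0.0033 1003
CO rim mm [ 674.5 -274.8] [146.7 203.2] 85.9 zmax 0.063 floor z 0.0033 1004
pos [0.2957 0.6063 0.303 ] yaw 1.117 tilt [-0.001 -0.002] j [-1.23  0.48  0.02  1.56 -0.01  1.11 -0.08] w 0.0853 F 0.0
.437,.110,.18,.81 shift [-0.3445 -0.3839  0.1237] rz 0.307
.437,.110,.076,.81 shift [0.    0.    0.104] rz 0.0
```

The manual's scale: shifts go in shares of 0.5 m and turns go in shares of 90 degrees. Converting my numbers, -0.17 m is -0.34, -0.15 m is -0.3, 0.307 rad is 0.1954.

```bash
python3 - <<'E'
s=open("go.py").read();i=s.index("    T=Ro");open("go.py","w").write(s[:i]+"""    yaw-=dw;p=q;Y=np.array([np.cos(yaw),np.sin(yaw),0]);R=np.stack([np.cross(Y,[0,0,-1]),Y,[0,0,-1]],1)
""")
E
echo '{"steps": [[-0.06, -0.068, 0.02, 0, 0, 0.0382], [-0.12, -0.136, 0.04, 0, 0, 0.0764], [-0.18, -0.204, 0.06, 0, 0, 0.1146], [-0.24, -0.272, 0.08, 0, 0, 0.1528], [-0.3, -0.34, 0.1, 0, 0, 0.1954]]}' | python3 drive.py 0.085 40
python3 go.py .437,.110,.14,.81
```

```text
clock: 0.6
tcp_pos: [0.3563, 0.3861, 0.2533]
orientation: [-1.17, -2.915, 0.001]
contact_force: [0.4, 0.1, 0.1]
grip_width: 0.0852
gripper_force: 0.0
pos [0.3563 0.3861 0.2533] yaw 0.807 tilt [-0. -0.] j [-1.05  0.29  0.12  1.97 -0.04  0.88 -0.09] w 0.0852 F 0.0
.437,.110,.14,.81 shift [-0.2492 -0.1437  0.1134] rz -0.003
```

Converted, -0.2 m is -0.4, -0.16 m is -0.32.

```bash
echo '{"steps": [[-0.08, -0.048, 0.036, 0, 0, 0], [-0.16, -0.096, 0.072, 0, 0, 0], [-0.24, -0.144, 0.108, 0, 0, 0], [-0.32, -0.192, 0.144, 0, 0, 0], [-0.4, -0.232, 0.18, 0, 0, 0]]}' | python3 drive.py >/dev/null
echo '{"steps": [[-0.06, -0.036, 0.03, 0, 0, 0], [-0.098, -0.0554, 0.046, 0, 0, 0], [-0.098, -0.0554, 0.046, 0, 0, 0]]}' | python3 drive.py
python3 go.py .437,.110,.076,.81
```

```text
clock: 1.4
tcp_pos: [0.4373, 0.1087, 0.1398]
orientation: [-1.174, -2.913, 0.005]
contact_force: [-0.9, 0.6, -0.3]
grip_width: 0.0848
gripper_force: 0.0
pos [0.4373 0.1087 0.1398] yaw 0.804 tilt [-0.002 -0.002] j [-0.54  0.37  0.19  2.22 -0.13  0.56  0.55] w 0.0848 F 0.0
.437,.110,.076,.81 shift [0.0011 0.0009 0.0638] rz -0.006
```

Good. Now go down, close and lift.

Converted, 0.064 m is 0.128, 0.055 m is 0.11.

```bash
echo '{"steps": [[0, 0, 0.04, 0, 0, 0], [0.002, 0, 0.08, 0, 0, 0], [0.002, 0.002, 0.11, 0, 0, 0], [0.002, 0.002, 0.128, 0, 0, 0], [0.002, 0.002, 0.128, 0, 0, 0]]}' | python3 drive.py 
echo '{"steps": [[0, 0, 0, 0, 0, 0], [0, 0, 0, 0, 0, 0], [0, 0, 0, 0, 0, 0], [0, 0, 0, 0, 0, 0], [0, 0, 0, 0, 0, 0]]}' | python3 drive.py 0.03 50
echo '{"steps": [[0, 0, 0, 0, 0, 0], [0, 0, 0, 0, 0, 0], [0, 0, 0, 0, 0, 0], [0, 0, 0, 0, 0, 0], [0, 0, 0, 0, 0, 0]]}' | python3 drive.py
```

```text
clock: 1.9
tcp_pos: [0.4368, 0.1143, 0.0762]
orientation: [-1.164, -2.916, 0.002]
contact_force: [-0.5, 0.0, 0.5]
grip_width: 0.0851
gripper_force: 0.0
clock: 2.4
tcp_pos: [0.4374, 0.1137, 0.0783]
orientation: [1.167, 2.917, 0.001]
contact_force: [-4.4, -1.3, 13.8]
grip_width: 0.0567
gripper_force: 50.1
clock: 2.9
tcp_pos: [0.4374, 0.1137, 0.0783]
orientation: [1.167, 2.917, 0.001]
contact_force: [-4.6, -2.3, 13.7]
grip_width: 0.0562
gripper_force: 50.1
```

Converted, -0.09 m is -0.18, -0.06 m is -0.12.

```bash
echo '{"steps": [[0, 0, -0.06, 0, 0, 0], [0, 0, -0.12, 0, 0, 0], [0, 0, -0.18, 0, 0, 0], [0, 0, -0.18, 0, 0, 0]]}' | python3 drive.py
python3 go.py .646,.277,.165,.81 .646,.277,.088,.81
```

```text
clock: 3.3
tcp_pos: [0.4394, 0.1144, 0.1705]
orientation: [1.165, 2.912, 0.009]
contact_force: [1.0, 0.3, -2.7]
grip_width: 0.0563
gripper_force: 53.5
pos [0.4394 0.1144 0.1705] yaw 0.81 tilt [0.007 0.003] j [-0.57  0.31  0.21  2.2  -0.11  0.63  0.53] w 0.0563 F 53.5
.646,.277,.165,.81 shift [-0.0375  0.2602  0.0074] rz -0.0
.646,.277,.088,.81 shift [0.    0.    0.077] rz 0.0
```

The -2.7 N reading means the elbow is held.

Converted, 0.22 m is 0.44, 0.175 m is 0.35.

```bash
echo '{"steps": [[-0.012, 0.08, 0, 0, 0, 0], [-0.024, 0.17, 0, 0, 0, 0], [-0.038, 0.26, 0, 0, 0, 0], [-0.05, 0.35, 0, 0, 0, 0], [-0.062, 0.44, 0, 0, 0, 0]]}' | python3 drive.py >/dev/null
echo '{"steps": [[-0.012, 0.06, 0.004, 0, 0, 0], [-0.012, 0.08, 0.01, 0, 0, 0], [-0.012, 0.08, 0.01, 0, 0, 0]]}' | python3 drive.py
python3 go.py .646,.277,.088,.81
```

```text
clock: 4.1
tcp_pos: [0.6429, 0.2775, 0.1598]
orientation: [-1.164, -2.916, 0.002]
contact_force: [-1.4, 0.5, -3.1]
grip_width: 0.056
gripper_force: 53.8
pos [0.6429 0.2775 0.1598] yaw 0.811 tilt [-0.002 -0.001] j [-0.63  0.67  0.2   1.61 -0.16  0.88  0.44] w 0.056 F 53.8
.646,.277,.088,.81 shift [-0.0027  0.0019  0.0718] rz 0.001
```

Converted, 0.073 m is 0.146, 0.065 m is 0.13.

```bash
echo '{"steps": [[-0.004, 0, 0.06, 0, 0, 0], [-0.004, 0.002, 0.1, 0, 0, 0], [-0.004, 0.002, 0.13, 0, 0, 0], [-0.004, 0.002, 0.146, 0, 0, 0], [-0.004, 0.002, 0.146, 0, 0, 0]]}' | python3 drive.py
echo '{"steps": [[0, 0, 0, 0, 0, 0], [0, 0, 0, 0, 0, 0], [0, 0, 0, 0, 0, 0], [0, 0, 0, 0, 0, 0], [0, 0, 0, 0, 0, 0]]}' | python3 drive.py 0.078 50
python3 go.py
```

```text
clock: 4.6
tcp_pos: [0.6446, 0.2752, 0.0878]
orientation: [-1.166, -2.915, 0.003]
contact_force: [-0.8, 0.5, -3.0]
grip_width: 0.0562
gripper_force: 53.9
clock: 5.1
tcp_pos: [0.6459, 0.2761, 0.0894]
orientation: [1.166, 2.917, 0.001]
contact_force: [0.4, -0.1, -0.5]
grip_width: 0.078
gripper_force: 0.0
pos [0.6459 0.2761 0.0894] yaw 0.81 tilt [0.001 0.   ] j [-0.61  0.76  0.18  1.63 -0.18  0.77  0.45] w 0.078 F 0.0
```

Converted, -0.09 m is -0.18, -0.08 m is -0.16.

```bash
echo '{"steps": [[0, 0, -0.08, 0, 0, 0], [0, 0, -0.16, 0, 0, 0], [0, 0, -0.18, 0, 0, 0], [0, 0, -0.18, 0, 0, 0]]}' | python3 drive.py 0.085 >/dev/null
python3 go.py .385,.279,.165,.81 .385,.279,.084,.81
```

```text
pos [0.6468 0.2764 0.1815] yaw 0.81 tilt [0.004 0.002] j [-0.63  0.65  0.2   1.59 -0.15  0.91  0.44] w 0.0851 F 0.0
.385,.279,.165,.81 shift [ 0.1915 -0.1787  0.0154] rz -0.0
.385,.279,.084,.81 shift [0.    0.    0.081] rz 0.0
```

```bash
python3 - <<'E'
from bench import r, vision
import cv2
p,_=vision.grab_frame("scene");cv2.imwrite("pics/s1.png",p)
E
```

```text
(no output)
```

View pics/s1.png

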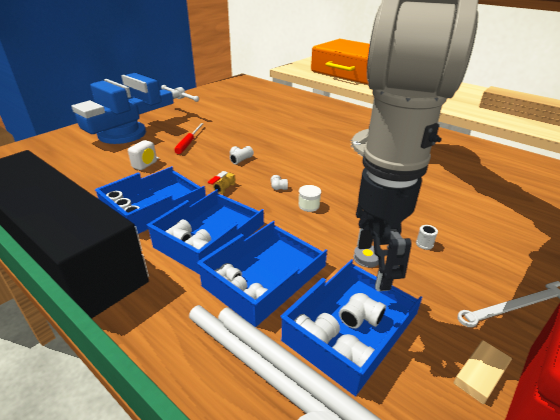

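The large elbow sits in its bin at (362,310), and the tin (310,198) and valve (222,180) haven't moved. The coupling at (427,236) is next.

Converted, 0.175 m is 0.35, -0.163 m is -0.326.

```bash
echo '{"steps": [[0.07, -0.066, 0, 0, 0, 0], [0.14, -0.132, 0, 0, 0, 0], [0.21, -0.196, 0, 0, 0, 0], [0.28, -0.26, 0, 0, 0, 0], [0.35, -0.326, 0.02, 0, 0, 0]]}' | python3 drive.py >/dev/null
echo '{"steps": [[0.033, -0.0314, 0.02, 0, 0, 0], [0.033, -0.0314, 0.02, 0, 0, 0], [0.033, -0.0314, 0.02, 0, 0, 0]]}' | python3 drive.py
python3 go.py .385,.279,.084,.81
```

```text
clock: 6.35
tcp_pos: [0.3831, 0.2782, 0.1579]
orientation: [-1.165, -2.917, 0.003]
contact_force: [1.2, 0.4, -0.1]
grip_width: 0.0849
gripper_force: 0.0
pos [0.3831 0.2782 0.1579] yaw 0.811 tilt [-0.001 -0.002] j [-0.91  0.36  0.18  2.16 -0.11  0.63  0.16] w 0.0849 F 0.0
.385,.279,.084,.81 shift [-0.0009  0.002   0.0739] rz 0.001
```

Converted, 0.074 m is 0.148, 0.065 m is 0.13.

```bash
echo '{"steps": [[-0.002, 0.004, 0.06, 0, 0, 0], [-0.002, 0.004, 0.1, 0, 0, 0], [-0.002, 0.004, 0.13, 0, 0, 0], [-0.002, 0.004, 0.148, 0, 0, 0], [-0.002, 0.004, 0.148, 0, 0, 0]]}' | python3 drive.py 
echo '{"steps": [[0, 0, 0, 0, 0, 0], [0, 0, 0, 0, 0, 0], [0, 0, 0, 0, 0, 0], [0, 0, 0, 0, 0, 0], [0, 0, 0, 0, 0, 0]]}' | python3 drive.py 0.02 40
echo '{"steps": [[0, 0, 0, 0, 0, 0], [0, 0, 0, 0, 0, 0], [0, 0, 0, 0, 0, 0], [0, 0, 0, 0, 0, 0], [0, 0, 0, 0, 0, 0]]}' | python3 drive.py
echo '{"steps": [[0, 0, -0.06, 0, 0, 0], [0, 0, -0.12, 0, 0, 0], [0, 0, -0.18, 0, 0, 0], [0, 0, -0.2, 0, 0, 0], [0, 0, -0.2, 0, 0, 0]]}' | python3 drive.py
python3 go.py .48,.0,.18,.81 .635,-.275,.18,.81 .635,-.275,.093,.81
```

```text
clock: 6.85
tcp_pos: [0.3863, 0.2787, 0.0838]
orientation: [-1.168, -2.916, 0.003]
contact_force: [0.4, -0.6, 0.0]
grip_width: 0.0847
gripper_force: 0.0
clock: 7.35
tcp_pos: [0.386, 0.2795, 0.0857]
orientation: [1.166, 2.917, 0.002]
contact_force: [-1.7, -0.4, 4.7]
grip_width: 0.0345
gripper_force: 39.2
clock: 7.85
tcp_pos: [0.3861, 0.2795, 0.0856]
orientation: [1.166, 2.917, 0.002]
contact_force: [-0.4, -1.3, 5.5]
grip_width: 0.0342
gripper_force: 39.2
clock: 8.35
tcp_pos: [0.3863, 0.2799, 0.1861]
orientation: [1.166, 2.916, 0.005]
contact_force: [-0.2, 0.1, -2.3]
grip_width: 0.0341
gripper_force: 40.2
pos [0.3863 0.2799 0.1861] yaw 0.81 tilt [0.002 0.002] j [-0.93  0.32  0.2   2.14 -0.1   0.69  0.15] w 0.0341 F 40.2
.48,.0,.18,.81 shift [-0.2608 -0.1381  0.0056] rz 0.0
.635,-.275,.18,.81 shift [-0.3019 -0.0923  0.    ] rz 0.0
.635,-.275,.093,.81 shift [0.    0.    0.087] rz 0.0
```

Converted, -0.188 m is -0.376, -0.15 m is -0.3.

```bash
echo '{"steps": [[-0.072, -0.03, 0, 0, 0, 0], [-0.148, -0.06, 0, 0, 0, 0], [-0.224, -0.092, 0, 0, 0, 0], [-0.3, -0.122, 0, 0, 0, 0], [-0.376, -0.154, 0, 0, 0, 0]]}' | python3 drive.py >/dev/null
echo '{"steps": [[-0.076, -0.03, 0, 0, 0, 0], [-0.15, -0.06, 0, 0, 0, 0], [-0.224, -0.092, 0, 0, 0, 0], [-0.3, -0.122, 0, 0, 0, 0], [-0.376, -0.154, 0, 0, 0, 0]]}' | python3 drive.py >/dev/null
echo '{"steps": [[-0.076, -0.03, 0, 0, 0, 0], [-0.15, -0.06, 0, 0, 0, 0], [-0.224, -0.092, 0, 0, 0, 0], [-0.3, -0.122, 0, 0, 0, 0], [-0.36, -0.146, 0, 0, 0, 0]]}' | python3 drive.py 
echo '{"steps": [[-0.014, -0.006, 0, 0, 0, 0], [-0.014, -0.006, 0, 0, 0, 0], [-0.014, -0.006, 0, 0, 0, 0]]}' | python3 drive.py
python3 go.py  .635,-.275,.093,.81
```

```text
clock: 9.85
tcp_pos: [0.6315, -0.2708, 0.1822]
orientation: [-1.167, -2.914, 0.002]
contact_force: [0.2, -0.4, -1.1]
grip_width: 0.0339
gripper_force: 40.2
clock: 10.15
tcp_pos: [0.6343, -0.2738, 0.1831]
orientation: [-1.164, -2.915, -0.001]
contact_force: [-0.7, 1.5, -0.8]
grip_width: 0.0335
gripper_force: 40.2
pos [ 0.6343 -0.2738  0.1831] yaw 0.811 tilt [-0.003  0.002] j [ 0.11  0.64  0.31  1.63 -0.23  0.91  1.31] w 0.0335 F 40.2
.635,-.275,.093,.81 shift [-0.0016 -0.0004  0.0901] rz 0.001
```

Converted, 0.09 m is 0.18, 0.08 m is 0.16.

```bash
echo '{"steps": [[-0.002, 0, 0.08, 0, 0, 0], [-0.002, 0, 0.13, 0, 0, 0], [-0.002, 0, 0.16, 0, 0, 0], [-0.002, 0, 0.18, 0, 0, 0], [-0.002, 0, 0.18, 0, 0, 0]]}' | python3 drive.py 
echo '{"steps": [[0, 0, 0, 0, 0, 0], [0, 0, 0, 0, 0, 0], [0, 0, 0, 0, 0, 0], [0, 0, 0, 0, 0, 0]]}' | python3 drive.py 0.07
echo '{"steps": [[0, 0, -0.06, 0, 0, 0], [0, 0, -0.12, 0, 0, 0], [0, 0, -0.2, 0, 0, 0], [0, 0, -0.2, 0, 0, 0], [0, 0, -0.2, 0, 0, 0]]}' | python3 drive.py 0.085
python3 go.py .370,-.2895,.17,1.56 .370,-.2895,.08,1.56
```

```text
clock: 10.65
tcp_pos: [0.6353, -0.2751, 0.0939]
orientation: [-1.164, -2.916, -0.0]
contact_force: [0.5, -0.3, -1.9]
grip_width: 0.0342
gripper_force: 40.2
clock: 11.05
tcp_pos: [0.6362, -0.2764, 0.0958]
orientation: [1.166, 2.916, 0.0]
contact_force: [-0.7, 0.4, 0.8]
grip_width: 0.0702
gripper_force: 0.0
clock: 11.55
tcp_pos: [0.6363, -0.2765, 0.1964]
orientation: [1.166, 2.914, 0.001]
contact_force: [0.3, 0.6, -0.4]
grip_width: 0.0847
gripper_force: 0.0
pos [ 0.6363 -0.2765  0.1964] yaw 0.81 tilt [ 0.003 -0.001] j [ 0.11  0.63  0.31  1.61 -0.23  0.93  1.31] w 0.0847 F 0.0
.370,-.2895,.17,1.56 shift [ 0.1839 -0.1931  0.0257] rz -0.75
.370,-.2895,.08,1.56 shift [0.   0.   0.09] rz 0.0
```

Converted, -0.175 m is -0.35, 0.168 m is 0.336, -0.7 rad is -0.4456.

```bash
echo '{"steps": [[0.068, -0.07, 0, 0, 0, -0.0891], [0.136, -0.14, 0, 0, 0, -0.1783], [0.2, -0.21, 0, 0, 0, -0.2674], [0.27, -0.28, 0.02, 0, 0, -0.3565], [0.336, -0.35, 0.03, 0, 0, -0.4456]]}' | python3 drive.py 
echo '{"steps": [[0, 0, 0, 0, 0, 0], [0, 0, 0, 0, 0, 0]]}' | python3 drive.py>/dev/null
python3 go.py .370,-.2895,.13,1.56 .370,-.2895,.08,1.56
python3 - <<'E'
from fit import *
p,d=vision.grab_frame("top");cv2.imwrite("pics/t2.png",p)
E
```

```text
clock: 12.05
tcp_pos: [0.3905, -0.2861, 0.1784]
orientation: [-0.085, -3.138, -0.002]
contact_force: [-1.2, -1.3, 0.3]
grip_width: 0.0852
gripper_force: 0.0
pos [ 0.3919 -0.2869  0.1791] yaw 1.507 tilt [-0.002  0.001] j [ 0.37  0.34  0.16  2.12 -0.08  0.69  2.09] w 0.0849 F 0.0
.370,-.2895,.13,1.56 shift [ 0.0216 -0.004   0.0492] rz -0.053
.370,-.2895,.08,1.56 shift [0.   0.   0.05] rz 0.0
```

View pics/t2.png

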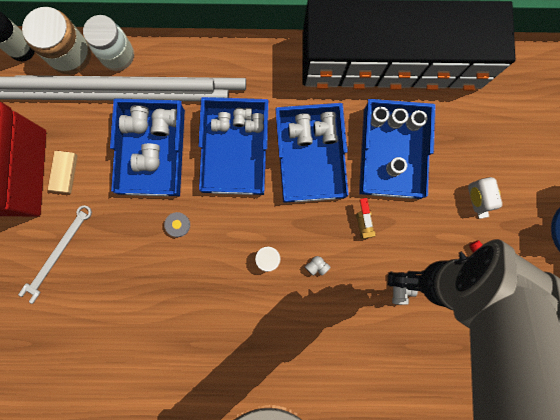

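The coupling (398,166) and large elbow (147,158) are both in their bins. Now the tee, at about (403,289).

Converted, 0.098 m is 0.196, 0.08 m is 0.16, -0.053 rad is -0.0337.

```bash
echo '{"steps": [[0.043, -0.008, 0.04, 0, 0, -0.0337], [0.043, -0.008, 0.1, 0, 0, -0.0337], [0.043, -0.008, 0.16, 0, 0, -0.0337], [0.043, -0.008, 0.196, 0, 0, -0.0337], [0.043, -0.008, 0.196, 0, 0, -0.0337]]}' | python3 drive.py 
echo '{"steps": [[0, 0, 0, 0, 0, 0], [0, 0, 0, 0, 0, 0], [0, 0, 0, 0, 0, 0], [0, 0, 0, 0, 0, 0], [0, 0, 0, 0, 0, 0]]}' | python3 drive.py 0.03 50
echo '{"steps": [[0, 0, 0, 0, 0, 0], [0, 0, 0, 0, 0, 0], [0, 0, 0, 0, 0, 0]]}' | python3 drive.py
echo '{"steps": [[0, 0, -0.06, 0, 0, 0], [0, 0, -0.12, 0, 0, 0], [0, 0, -0.18, 0, 0, 0], [0, 0, -0.2, 0, 0, 0], [0, 0, -0.2, 0, 0, 0]]}' | python3 drive.py
python3 go.py .62,-.099,.17,1.64 .62,-.099,.093,1.64
```

```text
clock: 12.8
tcp_pos: [0.3722, -0.2887, 0.0796]
orientation: [-0.01, -3.138, -0.003]
contact_force: [-0.0, -0.7, 0.2]
grip_width: 0.0847
gripper_force: 0.0
clock: 13.3
tcp_pos: [0.3727, -0.2902, 0.0832]
orientation: [0.012, 3.139, -0.002]
contact_force: [-0.3, 1.1, 6.9]
grip_width: 0.0464
gripper_force: 50.5
clock: 13.6
tcp_pos: [0.3727, -0.2902, 0.0832]
orientation: [0.012, 3.139, -0.002]
contact_force: [0.1, -0.2, 7.0]
grip_width: 0.0466
gripper_force: 50.5
clock: 14.1
tcp_pos: [0.3724, -0.2901, 0.1832]
orientation: [0.012, 3.138, -0.002]
contact_force: [0.3, -0.4, -3.6]
grip_width: 0.0464
gripper_force: 54.0
pos [ 0.3724 -0.2901  0.1832] yaw 1.563 tilt [ 0.003 -0.002] j [ 0.4   0.31  0.16  2.15 -0.08  0.68  2.17] w 0.0464 F 54.0
.62,-.099,.17,1.64 shift [-0.2461  0.193   0.0137] rz -0.077
.62,-.099,.093,1.64 shift [0.    0.    0.077] rz 0.0
```

Converted, -0.187 m is -0.374, -0.15 m is -0.3, -0.077 rad is -0.049.

```bash
echo '{"steps": [[-0.074, 0.058, 0, 0, 0, 0], [-0.15, 0.116, 0, 0, 0, -0.0127], [-0.224, 0.174, 0, 0, 0, -0.0255], [-0.3, 0.234, 0, 0, 0, -0.0382], [-0.374, 0.294, 0, 0, 0, -0.049]]}' | python3 drive.py >/dev/null
echo '{"steps": [[-0.06, 0.048, 0, 0, 0, 0], [-0.11, 0.104, 0.01, 0, 0, 0], [-0.11, 0.104, 0.01, 0, 0, 0], [-0.11, 0.104, 0.01, 0, 0, 0]]}' | python3 drive.py 
python3 go.py .62,-.097,.091,1.64
```

```text
clock: 15.0
tcp_pos: [0.6104, -0.087, 0.1742]
orientation: [0.113, -3.136, -0.001]
contact_force: [0.2, -2.0, -2.6]
grip_width: 0.0463
gripper_force: 53.8
pos [ 0.6104 -0.087   0.1742] yaw 1.643 tilt [-0.004  0.001] j [-0.02  0.53  0.08  1.81 -0.06  0.81  1.73] w 0.0463 F 53.8
.62,-.097,.091,1.64 shift [-0.0092 -0.0107  0.0832] rz 0.003
```

Converted, 0.083 m is 0.166, 0.072 m is 0.144.

```bash
echo '{"steps": [[-0.018, -0.0214, 0.06, 0, 0, 0], [-0.018, -0.0214, 0.11, 0, 0, 0], [-0.018, -0.0214, 0.144, 0, 0, 0], [-0.018, -0.0214, 0.166, 0, 0, 0], [-0.018, -0.0214, 0.166, 0, 0, 0]]}' | python3 drive.py 
echo '{"steps": [[0, 0, 0, 0, 0, 0], [0, 0, 0, 0, 0, 0], [0, 0, 0, 0, 0, 0], [0, 0, 0, 0, 0, 0]]}' | python3 drive.py 0.072
echo '{"steps": [[0, 0, -0.06, 0, 0, 0], [0, 0, -0.12, 0, 0, 0], [0, 0, -0.2, 0, 0, 0], [0, 0, -0.2, 0, 0, 0], [0, 0, -0.2, 0, 0, 0]]}' | python3 drive.py 0.085
python3 go.py .4165,-.102,.15,0.0 
```

```text
clock: 15.5
tcp_pos: [0.6193, -0.0988, 0.0921]
orientation: [0.108, -3.136, -0.001]
contact_force: [-0.6, -0.1, -2.1]
grip_width: 0.0464
gripper_force: 53.8
clock: 15.9
tcp_pos: [0.6215, -0.0986, 0.095]
orientation: [-0.109, 3.138, -0.0]
contact_force: [0.1, -0.1, -0.5]
grip_width: 0.0719
gripper_force: 0.0
clock: 16.4
tcp_pos: [0.6215, -0.0986, 0.1954]
orientation: [-0.109, 3.137, -0.0]
contact_force: [-0.2, 1.0, -0.1]
grip_width: 0.0851
gripper_force: 0.0
pos [ 0.6215 -0.0986  0.1954] yaw 1.64 tilt [ 0.003 -0.   ] j [-0.01  0.52  0.09  1.77 -0.06  0.85  1.75] w 0.0851 F 0.0
.4165,-.102,.15,0.0 shift [0.2048 0.0108 0.0448] rz -1.502
```

Converted, 0.15 m is 0.3, 0.12 m is 0.24, 0.7 rad is 0.4456.

```bash
echo '{"steps": [[0.06, 0.004, 0, 0, 0, 0.0891], [0.12, 0.006, 0, 0, 0, 0.1783], [0.18, 0.01, 0, 0, 0, 0.2674], [0.24, 0.012, 0, 0, 0, 0.3565], [0.3, 0.016, 0, 0, 0, 0.4456]]}' | python3 drive.py >/dev/null
echo '{"steps": [[0, 0, 0, 0, 0, 0.0891], [0, 0, 0, 0, 0, 0.1783], [0, 0, 0, 0, 0, 0.2674], [0, 0, 0, 0, 0, 0.3565], [0, 0, 0, 0, 0, 0.4456]]}' | python3 drive.py >/dev/null
echo '{"steps": [[0, 0, 0, 0, 0, 0.0891], [0, 0, 0, 0, 0, 0.1445], [0, 0, 0, 0, 0, 0.1445], [0, 0, 0, 0, 0, 0.1445]]}' | python3 drive.py 
python3 go.py .4165,-.102,.13,.013 .4165,-.102,.08,.013
```

```text
clock: 17.8
tcp_pos: [0.4701, -0.1009, 0.1932]
orientation: [-2.203, -2.238, 0.002]
contact_force: [-0.5, -0.3, 0.4]
grip_width: 0.0849
gripper_force: 0.0
pos [ 0.4701 -0.1009  0.1932] yaw 0.016 tilt [-0.002 -0.   ] j [-0.31  0.34  0.48  2.14 -0.23  0.72  0.33] w 0.0849 F 0.0
.4165,-.102,.13,.013 shift [-0.0003 -0.0535  0.0633] rz 0.003
.4165,-.102,.08,.013 shift [0.   0.   0.05] rz 0.0
```

```bash
python3 - <<'E'
from fit import *
p,d=vision.grab_frame("top");cv2.imwrite("pics/t3.png",p)
C=cloud("top",d);S=cloud("scene",vision.grab_frame("scene")[1]).reshape(-1,3);C=C.reshape(-1,3)
for A in(C,S):
    w=A[(np.hypot(A[:,0]-.42,A[:,1]+.102)<.04)&(A[:,2]>.006)&(A[:,2]<.04)]
    if len(w)>30:print(len(w),fit("small_elbow",w,.014))
E
```

```text
194 (array([ 0.42192819, -0.10157728,  2.35961988]), np.float64(0.0014820546521647168))
```

View pics/t3.png

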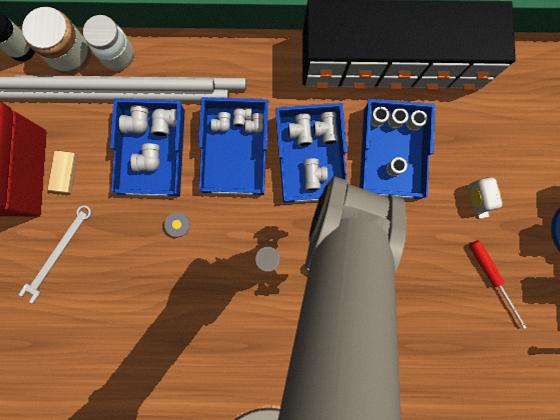

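The tee is in its bin at (315,174). The scene camera puts the small elbow where it was, so I'll grasp it next.

Converted, 0.08 m is 0.16, -0.0535 m is -0.107.

```bash
echo '{"steps": [[0, -0.08, 0.04, 0, 0, 0], [0, -0.107, 0.1, 0, 0, 0], [0, -0.107, 0.16, 0, 0, 0], [0, -0.107, 0.16, 0, 0, 0], [0, -0.107, 0.16, 0, 0, 0]]}' | python3 drive.py 
python3 go.py .4165,-.102,.078,.013
```

```text
clock: 18.4
tcp_pos: [0.4173, -0.102, 0.1141]
orientation: [-2.206, -2.236, 0.001]
contact_force: [0.1, -0.6, -0.2]
grip_width: 0.0852
gripper_force: 0.0
pos [ 0.4173 -0.102   0.1141] yaw 0.013 tilt [-0.001 -0.   ] j [-0.23  0.42  0.39  2.29 -0.34  0.48  0.44] w 0.0852 F 0.0
.4165,-.102,.078,.013 shift [-0.     -0.0008  0.0361] rz 0.0
```

Converted, 0.036 m is 0.072, 0.02 m is 0.04.

```bash
echo '{"steps": [[0, 0, 0.04, 0, 0, 0], [0, -0.002, 0.072, 0, 0, 0], [0, -0.002, 0.072, 0, 0, 0], [0, -0.002, 0.072, 0, 0, 0]]}' | python3 drive.py 
echo '{"steps": [[0, 0, 0, 0, 0, 0], [0, 0, 0, 0, 0, 0], [0, 0, 0, 0, 0, 0], [0, 0, 0, 0, 0, 0], [0, 0, 0, 0, 0, 0]]}' | python3 drive.py 0.02 40
echo '{"steps": [[0, 0, 0, 0, 0, 0], [0, 0, 0, 0, 0, 0], [0, 0, 0, 0, 0, 0]]}' | python3 drive.py
echo '{"steps": [[0, 0, -0.06, 0, 0, 0], [0, 0, -0.12, 0, 0, 0], [0, 0, -0.18, 0, 0, 0], [0, 0, -0.2, 0, 0, 0], [0, 0, -0.2, 0, 0, 0]]}' | python3 drive.py
python3 go.py .63,.083,.17,.013 .63,.083,.09,.013
```

```text
clock: 18.8
tcp_pos: [0.4171, -0.1019, 0.079]
orientation: [2.206, 2.235, 0.002]
contact_force: [-0.4, 0.5, 0.5]
grip_width: 0.0848
gripper_force: 0.0
clock: 19.3
tcp_pos: [0.4169, -0.1017, 0.0788]
orientation: [2.206, 2.235, 0.002]
contact_force: [-1.5, 1.7, 11.2]
grip_width: 0.0396
gripper_force: 38.8
clock: 19.6
tcp_pos: [0.4169, -0.1017, 0.0788]
orientation: [2.206, 2.235, 0.002]
contact_force: [-1.2, 0.9, 11.1]
grip_width: 0.0392
gripper_force: 38.8
clock: 20.1
tcp_pos: [0.4168, -0.1015, 0.1789]
orientation: [2.205, 2.235, 0.004]
contact_force: [0.0, -0.3, -1.8]
grip_width: 0.0388
gripper_force: 40.6
pos [ 0.4168 -0.1015  0.1789] yaw 0.014 tilt [0.003 0.001] j [-0.34  0.28  0.5   2.26 -0.23  0.64  0.34] w 0.0388 F 40.6
.63,.083,.17,.013 shift [0.1816 0.2156 0.0097] rz 0.001
.63,.083,.09,.013 shift [0.   0.   0.08] rz 0.0
```

Converted, 0.178 m is 0.356, 0.15 m is 0.3.

```bash
echo '{"steps": [[0.06, 0.072, 0, 0, 0, 0], [0.12, 0.144, 0, 0, 0, 0], [0.18, 0.216, 0, 0, 0, 0], [0.24, 0.286, 0, 0, 0, 0], [0.3, 0.356, 0, 0, 0, 0]]}' | python3 drive.py >/dev/null
echo '{"steps": [[0.05, 0.06, 0, 0, 0, 0], [0.0632, 0.0752, 0.01, 0, 0, 0], [0.0632, 0.0752, 0.01, 0, 0, 0], [0.0632, 0.0752, 0.01, 0, 0, 0]]}' | python3 drive.py 
python3 go.py .63,.083,.086,.013
```

```text
clock: 21.0
tcp_pos: [0.6277, 0.0812, 0.1711]
orientation: [-2.207, -2.233, 0.006]
contact_force: [-0.3, -0.9, -1.4]
grip_width: 0.039
gripper_force: 40.6
pos [0.6277 0.0812 0.1711] yaw 0.012 tilt [-0.004 -0.001] j [-0.53  0.59  0.43  1.79 -0.32  0.83  0.05] w 0.039 F 40.6
.63,.083,.086,.013 shift [0.0019 0.0026 0.0851] rz -0.001
```

Converted, 0.085 m is 0.17, 0.072 m is 0.144.

```bash
echo '{"steps": [[0.004, 0.006, 0.06, 0, 0, 0], [0.004, 0.006, 0.11, 0, 0, 0], [0.004, 0.006, 0.144, 0, 0, 0], [0.004, 0.006, 0.17, 0, 0, 0], [0.004, 0.006, 0.17, 0, 0, 0]]}' | python3 drive.py 
echo '{"steps": [[0, 0, 0, 0, 0, 0], [0, 0, 0, 0, 0, 0], [0, 0, 0, 0, 0, 0], [0, 0, 0, 0, 0, 0]]}' | python3 drive.py 0.065
echo '{"steps": [[0, 0, -0.06, 0, 0, 0], [0, 0, -0.12, 0, 0, 0], [0, 0, -0.2, 0, 0, 0], [0, 0, -0.2, 0, 0, 0], [0, 0, -0.2, 0, 0, 0]]}' | python3 drive.py 0.085
echo '{"steps": [[0, -0.06, -0.02, 0, 0, 0], [0, -0.12, -0.04, 0, 0, 0], [0, -0.2, -0.06, 0, 0, 0], [0, -0.28, -0.08, 0, 0, 0], [0, -0.34, -0.1, 0, 0, 0]]}' | python3 drive.py 
python3 - <<'E'
from fit import *
p,d=vision.grab_frame("top");q,e=vision.grab_frame("scene");cv2.imwrite("pics/t4.png",p);cv2.imwrite("pics/s4.png",q)
S=cloud("scene",e).reshape(-1,3);T=cloud("top",d).reshape(-1,3)
for nm,x,y,h in(("large_elbow",.64,.271,.024),("small_elbow",.64,.083,.018),("tee",.62,-.09,.021),("coupling",.635,-.275,.024)):
    for A in(T,S):
        w=A[(np.hypot(A[:,0]-x,A[:,1]-y)<.052)&(A[:,2]>.010)&(A[:,2]<.06)]
        if len(w)>30:print(nm,len(w),fit(nm,w,h),"top z",np.percentile(w[:,2],98).round(4))
E
```

```text
clock: 21.5
tcp_pos: [0.631, 0.0838, 0.0863]
orientation: [-2.207, -2.233, 0.004]
contact_force: [0.2, -0.0, -1.1]
grip_width: 0.0392
gripper_force: 40.6
clock: 21.9
tcp_pos: [0.6328, 0.0849, 0.0888]
orientation: [2.206, 2.235, 0.002]
contact_force: [0.3, -0.0, 0.7]
grip_width: 0.0649
gripper_force: 0.0
clock: 22.4
tcp_pos: [0.6329, 0.0849, 0.1892]
orientation: [2.206, 2.235, 0.004]
contact_force: [0.7, -0.0, 0.2]
grip_width: 0.0854
gripper_force: 0.0
clock: 22.9
tcp_pos: [0.4591, 0.0822, 0.2367]
orientation: [-2.205, -2.235, 0.005]
contact_force: [-0.2, 1.3, 0.1]
grip_width: 0.085
gripper_force: 0.0
large_elbow 653 (array([0.64360393, 0.26801087, 6.31738356]), np.float64(0.001849681000704396)) top z 0.0443
large_elbow 1086 (array([0.63976055, 0.26752358, 6.32677513]), np.float64(0.0015927973553273675)) top z 0.0431
small_elbow 295 (array([0.63983096, 0.08390927, 2.37387383]), np.float64(0.0016282562880966162)) top z 0.0332
small_elbow 358 (array([0.63624913, 0.08325648, 2.34874086]), np.float64(0.001448646304858311)) top z 0.0313
tee 587 (array([ 0.61886965, -0.09094372,  3.21292184]), np.float64(0.0022226865999936726)) top z 0.0387
tee 537 (array([ 0.61613845, -0.09065877,  3.19765215]), np.float64(0.0016014121069588142)) top z 0.0374
coupling 279 (array([ 0.63851233, -0.27744341, 40.33249922]), np.float64(0.0012230402307932219)) top z 0.0459
coupling 225 (array([ 0.63330977, -0.27619978,  4.86115949]), np.float64(0.0010850644530641749)) top z 0.0448
```

View pics/t4.png

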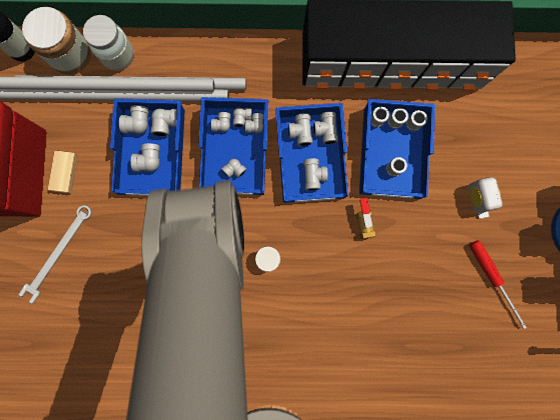

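View pics/s4.png

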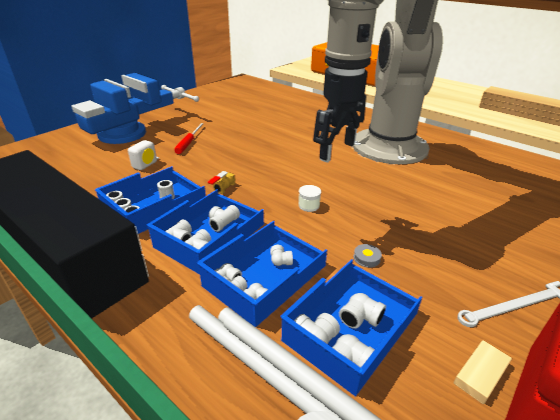

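All four fittings lie flat in the right bins, at (147,158), (233,168), (315,174) and (398,166) in the top view. The tin (267,259) and valve (366,220) are where they started, and the gripper is clear. I'll let it settle and hand in.

```bash
echo '{"steps": [[0, 0, 0, 0, 0, 0], [0, 0, 0, 0, 0, 0], [0, 0, 0, 0, 0, 0], [0, 0, 0, 0, 0, 0], [0, 0, 0, 0, 0, 0]]}' | python3 drive.py >/dev/null; python3 -c "from bench import r, vision; print(r.hand_in())"
```

```text
the job is handed in; nothing more can be done
None
```

I handed the job in at about 23.5 s: all four fittings lie on the floor of their own bins in front of the stock, and the tin and valve were not disturbed, though hand-in returned no verdict.

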